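# Roll the thumbwheel of the mould jig until the jaw reaches the gauge mark

## Robot

A 6-joint arm with a two-finger parallel gripper is mounted at the origin on a cart in front of the work surface, level with it; the furniture and walls round the work are solid. World frame = base frame: x ahead of the robot, y to its left, z up, the work surface at z = 0. Lengths are in m, angles in rad, forces in N, time in s.
With the tool pointing down it reaches from about 0.35 to 0.975 m from the base axis. Payload 4.9 kg.
Tool frame: the origin (TCP) lies on the mounting face of the last link; the fingertips stand 173 mm ahead of it and the grasp point (between the pads) lies 155 mm ahead of it; z points along the fingers, y is the direction in which the jaws open and shut (so a half turn about z gives the same grasp; the last joint's range is limited). The gripper opens to 85 mm and grips with 20 to 120 N. Pads are 22 mm wide; open, the fingers measure 114 mm over their backs; the gripper's body (76 mm by 85 mm) begins 54 mm behind the grasp point. The pads swing forward as they close: fully open they stand 13 mm farther back than shut.
Start: joints at [1.018, 0.053, 1.613, -0, 1.476, -0.119], TCP at [0.263, 0.567, 0.405] pointing down, gripper open.
Joint ranges: [-3.01, 3.01], [-1.01, 2.22], [0.06, 2.58], [-1.02, 4.17], [0.09, 2.62], [-3.14, 3.14]. Speed limits (rad/s): [2.57, 2.57, 3.14, 3.14, 3.14, 3.14].

## Interface

Orientations are given as a unit quaternion [w, x, y, z].
In Python, from plant import manip gives the robot as it stands.
- The arm moves only by the tool play_rows, never from a script. Its argument "increments" is a list of rows, each an object with "offset": the shift along the tool's x, y, z in mm, a list of three; "twist": the turn about the tool's z in rad; "grip": the opening, from 0 (shut) to 1 (fully open). In form: [{"offset": [dx, dy, dz], "twist": twist, "grip": grip}, ...]. A call has 1 to 5 rows; each row is the pose to reach, as a shift and turn from the pose commanded when the call began, along the tool's axes at that moment; what a row does not reach only later rows make up. A row lasts 1/12 s, in which the tool goes at most 41.7 mm and 7.16 degrees, less where a joint would pass 70% of its speed; a pose out of reach is approached as far as the arm can. A call with a gripper value outside its range is refused whole. The fingers move at their own pace and stop on an object; the grip force is fixed at half the most. Time passes only in rows, so rows that repeat a pose let the fingers close. It gives the time, the measured TCP pose, the force and the opening at its end, in the units of the state.
- manip.state(): the state, without advancing time (a new reading comes with each control period).
- manip.grab_frame(name): name is "side" or "top" or "wrist"; returns the picture (384x512x3 uint8, blue, green, red); there is no depth.
- manip.get_calibration(name): a dict with "fx", "fy", "cx", "cy" (pixels), "T" (4x4, takes a point from camera to world coordinates). Camera axes: x right, y down, z forward; pixel columns grow to the right and rows downward; lengths in m; the calibration is good to about 2 mm. The wrist camera is an equidistant fisheye: a pixel r from the principal point sees the ray r / f radians off the axis. A picture is of the moment at which its call begins: read the wrist's pose just before it. get_calibration takes no time and is no camera call; for the wrist camera it gives the pose at the moment of the call.
- manip.job_done(): hands the job in, once; it reports no verdict.
Trained networks look in the newest picture that a camera, given by its name, has taken for a name from the list of things; names that differ only in an ending like _2 or _b are one class to them, and where a whole thing is asked for, a point or a joint stands for the part that bears it (a point fixed in the world has none). Each returns a list of dicts, best first, with "p" (0 to 1); they miss things now and then, are a little off and sometimes report something else, mostly with a low value. They report only what shows in the picture. A call takes as long as a camera call.
- manip.boxes_of(query, camera): "xyz" ([x, y, z] in m, in the coordinates of the camera as it stood for that picture, good to about 4 mm: the middle of the surface that is visible of it).
- manip.tip_of(query, camera): "xyz" ([x, y, z] in m, in the coordinates of the camera as it stood for that picture, good to about 4 mm: a listed point, or the origin of a listed thing).
The state is a dict: "time": time; "joint_pos": joint angles; "joint_vel": joint speeds; "joint_efforts": joint torques, N m; "tool_pos": TCP position; "tool_rot": TCP orientation; "contact_force": force on the tool from outside, world axes, zero at the start; "ft_torque": the same for the moment, N m; "gripper_width": opening from 0.0 (shut) to 1.0 (fully open).
Only numpy, scipy, OpenCV 4.12 (cv2) and the standard library are available. Lean on these libraries where they do the work, as an engineer would, in place of code of your own. Each camera call takes 0.05 s, during which the arm holds its last target. There are 200 camera calls.

## Task

The jaws of the grey mould jig must be set to the gauge before the next casting. With the fingertips, touch the top of the knurled brass wheel and roll it, in as many strokes as it takes, until the red pointer of the blue sliding jaw stands inside the white band of the yellow gauge clip, then take the hand away. Do it all by the wheel: do not push the jaw itself, grip or lift nothing, and leave the mould in the jig and the things around it where they are.

Things in the scene. Friction and masses are not known exactly. Their poses are not given: they have to be found in the camera images.
- jig: Fixed grey plate 135 x 235 x 10 mm that carries the mechanism. Origin on the bench right below the wheel's middle; z up, x (roughly away from the robot) is the way a finger strokes over the wheel, y runs along the axle, jaws on the -y side of the wheel. Plate: x -80..55, y -205..30 mm. Blue sliding jaw at y = -56 mm when open, 92 mm wide, 55 mm high; fixed jaw at y = -187 mm, 40 mm high.
- wheel_axle (a point): Centre of the brass wheel at rest, 44 mm above the bench; axes as the jig's. Wheel: 56 mm diameter, 24 mm wide along y; top 28 mm above this point, steel cheeks beside it end 17 mm below the top. Its cradle is sprung: under a finger the wheel sinks up to 5 mm (about 2 N + 1.5 N per mm). Pressed 2 to 4 mm down, it turns by friction with a finger moving along the jig's x.
- wheel: The knurled brass wheel (one knurl white), origin at its centre; turns about the jig's y. Rolling its top towards the jig's +x drives the sliding jaw towards -y, away from the wheel: 7 mm per radian, so 1 mm of jaw per 4 mm of rim. Rolling towards -x brings the jaw back. It stays where it is left; strokes up to 30 mm, centred on its top, hold best. About 5.8 rad from open to the end stop.
- slide_jaw: The blue sliding jaw (92 x 14 x 30 mm, its boss round the screw 55 mm above the bench), with a red pointer at its end towards the robot; origin under its middle at bench height, axes as the jig's. Driven by the wheel; not to be touched.
- pointer_tip (a point): Tip of the red pointer (2.5 mm wide along the jig's y), 64 mm to the jig's -x side of the jaw's middle, 34 mm above the bench. Moves with the jaw along the jig's y.
- gauge_mark (a point): Middle of the white band (5 mm wide along the jig's y, black borders) on the yellow gauge clip (22 x 30 x 20 mm), at the clip's edge next to the pointer. The clip is fixed on the rule, 10 to 28 mm from the pointer's start towards the jig's -y. Axes as the jig's: the pointer is set when it has the same place along y as this point.
- mould: Light blue mould half, 60 x 85 x 24 mm, lying loose in the jig between the jaws; origin at the centre of its underside. To be left alone.
- casting: Loose red cast knob, 55 mm across, 44 mm high, on the bench; origin at the centre of its underside. To be left alone.
- oil_bottle: Loose cream bottle with a white cap, 50 mm across, 115 mm high; origin at the centre of its underside. To be left alone.
- red_cup: Loose red cup, 69 mm across, 90 mm high; origin at the centre of its underside. To be left alone.

How it is judged:
By the outcome, as a careful person would: the job done as asked, in the order asked, and still so for the second after the job is handed in, with the robot touching nothing.
It also fails if it takes over 58 s, if anything falls off the work surface, if the arm or the gripper's body presses on something with over 40 N, if the wrist force passes 120 N, or if a joint passes its speed limit or range.

## Working session

There is one attempt and no reset: what is moved stays moved. The work goes in short steps, Python scripts to look and compute and a tool call to move; the robot and the scene stay as the last step left them, time stands still between calls to the robot, and variables do not carry over. Pictures are saved under pics/ and viewed, about 8 in all and at most 12, crops included, and the job is handed in when it is done.

Besides the shell and the picture viewer there is one more tool, called after "Call:" by a JSON object that holds its "fn" and its "kwargs", one argument or row to a line. play_rows: Moves the arm, as the interface text tells. Its arguments: {"type":"object","properties":{"increments":{"type":"array"}},"required":["increments"]}

```bash
mkdir -p pics; cat > h.py <<'E'
import numpy as np, cv2
from plant import manip
def look(names, cams=("side","top"), save=None):
    out={}
    for c in cams:
        T=np.array(manip.get_calibration(c)["T"])
        im=manip.grab_frame(c)
        if save: cv2.imwrite(f"pics/{save}_{c}.png",im)
        for n in names:
            r=manip.tip_of(n,c)
            for d in r[:2]:
                w=T[:3,:3]@np.array(d["xyz"])+T[:3,3]
                print(c,n,round(d["p"],2),np.round(w*1000,1))
                out.setdefault((c,n),w)
    return out
E
python3 - <<'E'
from h import *
look(["jig","wheel_axle","pointer_tip","gauge_mark","slide_jaw"],("side","top","wrist"),"a")
a=[cv2.imread(f"pics/a_{c}.png") for c in("side","top","wrist")]
s=manip.state();print(s["time"],s["tool_pos"],s["tool_rot"],s["contact_force"])
E
```

```text
side jig 0.67 [441.  334.3   0. ]
side wheel_axle 0.91 [444.1 334.3  40.8]
side wheel_axle 0.67 [443.8 333.8  44.1]
side pointer_tip 0.7 [392.8 261.4  33.4]
side slide_jaw 0.77 [460.3 281.7   0.6]
top jig 0.59 [445.1 333.6   4.6]
top pointer_tip 0.58 [398.  260.9  31.9]
top gauge_mark 0.53 [402.5 240.   37.1]
top gauge_mark 0.4 [329.5 451.6   1.1]
top slide_jaw 0.52 [458.7 279.7   1.3]
wrist jig 0.94 [444.5 331.9  -2.7]
wrist wheel_axle 0.32 [444.1 332.   -1.8]
0.9 [0.26271204 0.56708697 0.40472672] [1.77125306e-05 2.15232816e-01 9.76562765e-01 1.18684074e-05] [ 1.45272556 -0.53253476  0.37112698]
```

View pics/a_top.png

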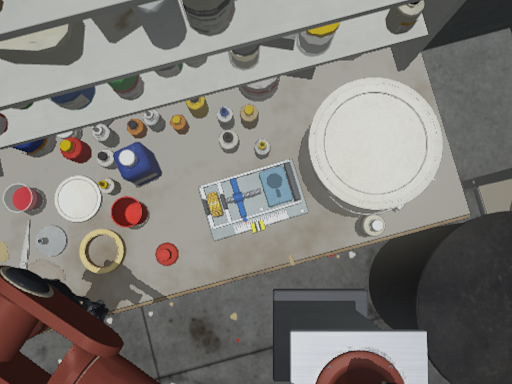

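View pics/a_side.png

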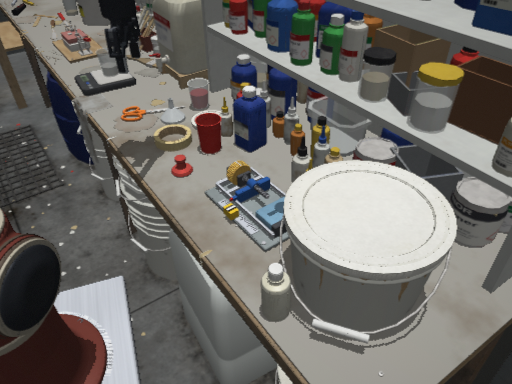

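The top view shows the jig at about (253,200), with the wheel at (214,204), the blue jaw at (238,198) and the gauge clip at (258,225). The side view agrees: wheel at (238,172), clip at (231,211). Jig yaw is about +16°. I'll move above the wheel with the jaws shut and the tool y turned along the jig x.

Call:
{"fn": "play_rows", "kwargs": {
  "increments": [
    {"offset": [-32,-16,0],"twist": 0.12,"grip": 0},
    {"offset": [-64,-32,0],"twist": 0.24,"grip": 0},
    {"offset": [-96,-48,0],"twist": 0.36,"grip": 0},
    {"offset": [-128,-64,0],"twist": 0.48,"grip": 0},
    {"offset": [-160,-80,0],"twist": 0.6,"grip": 0}
  ]
}}

```text
time: 1.32
tool_pos: [0.3749, 0.4259, 0.4049]
tool_rot: [0.0, 0.497, 0.868, 0.0]
contact_force: [0.6, 0.8, 0.2]
gripper_width: 0.3
```

```bash
cat >> h.py <<'E'
from scipy.spatial.transform import Rotation as R
W=np.array([444.2,333.5]); YAW=np.deg2rad(16.3)
def plan(jx=0,jy=0,tipz=100):
    s=manip.state();q=s["tool_rot"];M=R.from_quat([q[1],q[2],q[3],q[0]]).as_matrix()
    p=np.array(s["tool_pos"])*1000
    c,sn=np.cos(YAW),np.sin(YAW)
    t=np.array([W[0]+c*jx-sn*jy,W[1]+sn*jx+c*jy,tipz+173])
    a=np.arctan2(M[1,1],M[0,1])
    print("t",round(s["time"],2),"tool",p.round(1),"z",M[:,2].round(3),"off",(M.T@(t-p)).round(1),"twist",round(-((YAW-a+np.pi/2)%np.pi-np.pi/2),3),"F",np.round(s["contact_force"],1),"grip",round(s["gripper_width"],2),"j6",round(s["joint_pos"][5],2))
E
python3 -c "
from h import *
plan()"
```

```text
t 1.32 tool [374.9 425.9 404.9] z [ 0.  0. -1.] off [-114.8   12.8  131.9] twist 0.247 F [0.6 0.8 0.2] grip 0.3 j6 0.19
```

Call:
{"fn": "play_rows", "kwargs": {
  "increments": [
    {"offset": [-25,3,20],"twist": 0.08,"grip": 0},
    {"offset": [-50,6,45],"twist": 0.16,"grip": 0},
    {"offset": [-80,9,70],"twist": 0.25,"grip": 0},
    {"offset": [-115,13,90],"twist": 0.25,"grip": 0},
    {"offset": [-115,13,100],"twist": 0.25,"grip": 0}
  ]
}}

```text
time: 1.73
tool_pos: [0.446, 0.3312, 0.3016]
tool_rot: [0.0, 0.601, 0.8, -0.002]
contact_force: [-0.6, 0.1, 0.8]
gripper_width: 0.0
```

```bash
python3 - <<'E'
from h import *
plan()
look(["wheel_axle","pointer_tip","gauge_mark","slide_jaw"],("wrist","side","top"),"b")
im=cv2.imread("pics/b_wrist.png"); cv2.imwrite("pics/b_w2.png",cv2.resize(im,None,fx=1.5,fy=1.5,interpolation=cv2.INTER_CUBIC))
E
```

```text
t 1.73 tool [446.  331.2 301.6] z [-0.002 -0.004 -1.   ] off [ 2.8 -1.  28.6] twist -0.002 F [-0.6  0.1  0.8] grip 0.0 j6 0.22
wrist wheel_axle 0.79 [442.1 332.   46.9]
wrist pointer_tip 0.74 [400.6 261.3  37.5]
wrist pointer_tip 0.45 [402.9 236.5  29.9]
wrist gauge_mark 0.55 [401.1 239.2  27.7]
side wheel_axle 0.97 [441.8 334.5  43. ]
side wheel_axle 0.3 [490.3 193.2  10.6]
side pointer_tip 0.97 [397.1 261.3  33.8]
side gauge_mark 0.51 [407.4 239.5  35.8]
side slide_jaw 0.7 [460.7 284.    2.1]
top wheel_axle 0.8 [441.6 331.3  44.6]
top gauge_mark 0.65 [402.8 241.1  37.7]
top slide_jaw 0.43 [4.588e+02 2.804e+02 1.000e-01]
```

View pics/b_w2.png

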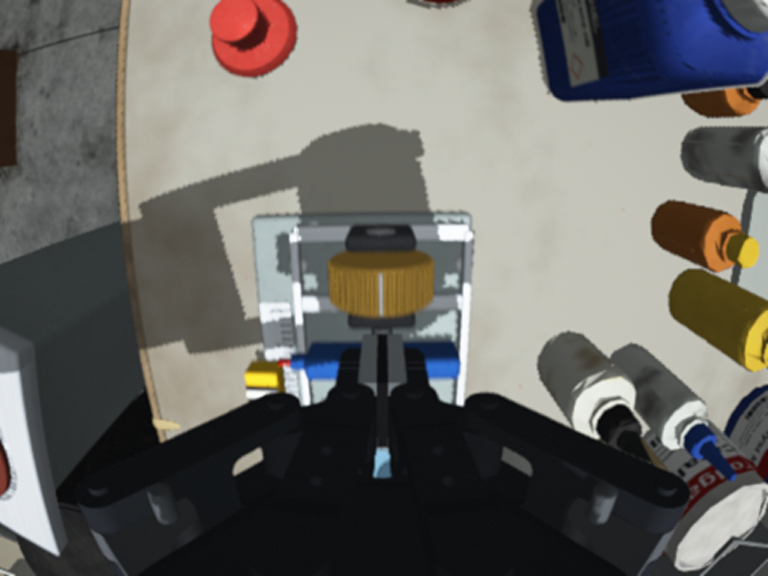

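The wrist view shows the shut fingertips at (382,335), lined up with the wheel at (381,283), whose white knurl is on top. The red pointer is at (288,363) and the yellow clip at (265,375). Estimated jaw travel is about 21.6 mm. I'll go to the start side of a stroke.

```bash
sed -i 's/W=np.array(\[444.2,333.5\])/W=np.array([443,333])/' h.py; python3 -c "
from h import *
plan(-15,0,80)"
```

```text
t 2.48 tool [444.2 335.2 304.8] z [ 0.  0. -1.] off [ -1.8 -16.8  51.8] twist 0.003 F [ 0.3 -0.3 -0.1] grip 0.0 j6 0.23
```

Call:
{"fn": "play_rows", "kwargs": {
  "increments": [
    {"offset": [-1,-10,15],"twist": 0,"grip": 0},
    {"offset": [-2,-17,30],"twist": 0,"grip": 0},
    {"offset": [-2,-17,45],"twist": 0,"grip": 0},
    {"offset": [-2,-17,52],"twist": 0,"grip": 0},
    {"offset": [-2,-17,52],"twist": 0,"grip": 0}
  ]
}}

```text
time: 2.9
tool_pos: [0.4277, 0.3279, 0.2506]
tool_rot: [-0.001, 0.599, 0.801, -0.002]
contact_force: [-0.1, -0.6, 0.3]
gripper_width: 0.0
```

Call:
{"fn": "play_rows", "kwargs": {
  "increments": [
    {"offset": [0,0,3],"twist": 0,"grip": 0},
    {"offset": [0,0,6],"twist": 0,"grip": 0},
    {"offset": [0,0,8],"twist": 0,"grip": 0},
    {"offset": [0,0,9],"twist": 0,"grip": 0},
    {"offset": [0,0,9],"twist": 0,"grip": 0}
  ]
}}

```text
time: 3.32
tool_pos: [0.4286, 0.3284, 0.2439]
tool_rot: [0.0, 0.599, 0.801, 0.0]
contact_force: [-0.6, -0.1, -0.1]
gripper_width: -0.002
```

```bash
python3 -c "
from h import *
plan(-15,0,69)"
```

```text
t 3.32 tool [428.6 328.4 243.9] z [ 0.  0. -1.] off [0.3 0.1 1.9] twist 0.002 F [-0.6 -0.1 -0.1] grip -0.0 j6 0.23
```

Call:
{"fn": "play_rows", "kwargs": {
  "increments": [
    {"offset": [0,0,1],"twist": 0,"grip": 0},
    {"offset": [0,0,2],"twist": 0,"grip": 0},
    {"offset": [0,0,3],"twist": 0,"grip": 0},
    {"offset": [0,0,3],"twist": 0,"grip": 0},
    {"offset": [0,0,3],"twist": 0,"grip": 0}
  ]
}}

```text
time: 3.73
tool_pos: [0.4286, 0.3287, 0.2414]
tool_rot: [-0.0, 0.599, 0.801, 0.001]
contact_force: [-1.9, 1.2, 4.3]
gripper_width: -0.002
```

Call:
{"fn": "play_rows", "kwargs": {
  "increments": [
    {"offset": [0,0,1.3],"twist": 0,"grip": 0},
    {"offset": [0,0,1.3],"twist": 0,"grip": 0},
    {"offset": [0,3,1.3],"twist": 0,"grip": 0},
    {"offset": [0,7,1.3],"twist": 0,"grip": 0},
    {"offset": [0,11,1.3],"twist": 0,"grip": 0}
  ]
}}

```text
time: 4.15
tool_pos: [0.4395, 0.3323, 0.2409]
tool_rot: [-0.0, 0.599, 0.801, 0.002]
contact_force: [-1.5, 3.2, 8.3]
gripper_width: 0.004
```

Call:
{"fn": "play_rows", "kwargs": {
  "increments": [
    {"offset": [0,5,0],"twist": 0,"grip": 0},
    {"offset": [0,10,0],"twist": 0,"grip": 0},
    {"offset": [0,15,0],"twist": 0,"grip": 0},
    {"offset": [0,19,0],"twist": 0,"grip": 0},
    {"offset": [0,19,0],"twist": 0,"grip": 0}
  ]
}}

```text
time: 4.57
tool_pos: [0.4586, 0.3376, 0.241]
tool_rot: [0.001, 0.599, 0.801, 0.002]
contact_force: [0.7, 2.7, 5.6]
gripper_width: -0.004
```

Call:
{"fn": "play_rows", "kwargs": {
  "increments": [
    {"offset": [0,0,-4],"twist": 0,"grip": 0},
    {"offset": [0,0,-10],"twist": 0,"grip": 0},
    {"offset": [0,-10,-12],"twist": 0,"grip": 0},
    {"offset": [0,-30,-12],"twist": 0,"grip": 0},
    {"offset": [0,-30,-12],"twist": 0,"grip": 0}
  ]
}}

```text
time: 4.98
tool_pos: [0.4254, 0.3272, 0.2497]
tool_rot: [-0.001, 0.598, 0.801, -0.003]
contact_force: [-0.0, 1.1, -0.3]
gripper_width: -0.0
```

```bash
python3 - <<'E'
from h import *
look(["pointer_tip","gauge_mark","slide_jaw"],("wrist","side","top"),"c")
plan(-15,0,68)
im=cv2.imread("pics/c_wrist.png")[130:300,140:340]; cv2.imwrite("pics/c_w2.png",cv2.resize(im,None,fx=3,fy=3,interpolation=cv2.INTER_CUBIC))
E
```

```text
side pointer_tip 0.93 [397.6 253.8  36.2]
side gauge_mark 0.45 [407.9 236.6  32. ]
side slide_jaw 0.89 [462.1 273.6   3. ]
top gauge_mark 0.67 [402.2 239.2  36.2]
top gauge_mark 0.21 [329.4 450.4   5.2]
top slide_jaw 0.71 [460.8 272.4  -2.5]
t 5.58 tool [428.7 328.4 251.4] z [-0. -0. -1.] off [ 0.4  0.  10.4] twist 0.002 F [ 0.5  0.1 -0.1] grip 0.0 j6 0.23
```

View pics/c_w2.png

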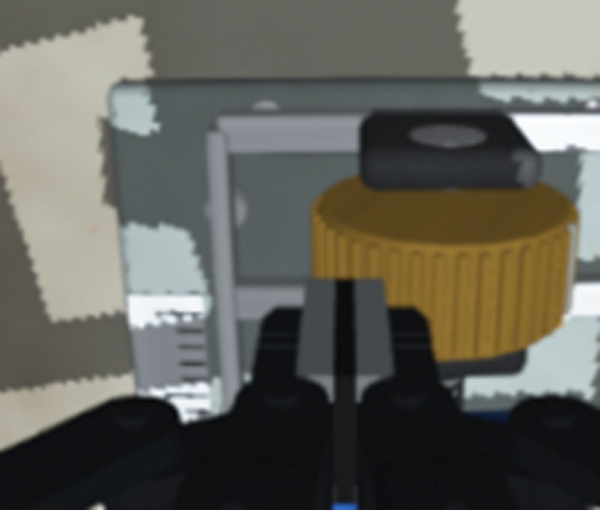

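The white knurl now sits at the wheel's +x side (572,265 in the crop), so it turned by about 1.05 rad, and the jaw moved about 8 mm. Next stroke, the same as before.

Call:
{"fn": "play_rows", "kwargs": {
  "increments": [
    {"offset": [0,0,5],"twist": 0,"grip": 0},
    {"offset": [0,0,8],"twist": 0,"grip": 0},
    {"offset": [0,0,10],"twist": 0,"grip": 0},
    {"offset": [0,0,12],"twist": 0,"grip": 0},
    {"offset": [0,0,12],"twist": 0,"grip": 0}
  ]
}}

```text
time: 6.0
tool_pos: [0.4284, 0.3288, 0.2398]
tool_rot: [-0.001, 0.599, 0.801, 0.0]
contact_force: [-3.8, 0.6, 6.7]
gripper_width: 0.005
```

Call:
{"fn": "play_rows", "kwargs": {
  "increments": [
    {"offset": [0,3,0],"twist": 0,"grip": 0},
    {"offset": [0,7,0],"twist": 0,"grip": 0},
    {"offset": [0,11,0],"twist": 0,"grip": 0},
    {"offset": [0,15,0],"twist": 0,"grip": 0},
    {"offset": [0,19,0],"twist": 0,"grip": 0}
  ]
}}

```text
time: 6.42
tool_pos: [0.4475, 0.3347, 0.2413]
tool_rot: [0.0, 0.599, 0.801, 0.002]
contact_force: [-0.7, 2.5, 6.7]
gripper_width: 0.001
```

Call:
{"fn": "play_rows", "kwargs": {
  "increments": [
    {"offset": [0,4,0],"twist": 0,"grip": 0},
    {"offset": [0,8,0],"twist": 0,"grip": 0},
    {"offset": [0,11,0],"twist": 0,"grip": 0},
    {"offset": [0,11,0],"twist": 0,"grip": 0},
    {"offset": [0,11,-5],"twist": 0,"grip": 0}
  ]
}}

```text
time: 6.83
tool_pos: [0.4575, 0.337, 0.2444]
tool_rot: [0.0, 0.599, 0.801, 0.0]
contact_force: [0.4, 0.8, 0.3]
gripper_width: 0.0
```

Call:
{"fn": "play_rows", "kwargs": {
  "increments": [
    {"offset": [0,0,-7],"twist": 0,"grip": 0},
    {"offset": [10,-10,-30],"twist": 0,"grip": 0},
    {"offset": [20,-30,-50],"twist": 0,"grip": 0},
    {"offset": [30,-30,-60],"twist": 0,"grip": 0},
    {"offset": [30,-30,-60],"twist": 0,"grip": 0}
  ]
}}

```text
time: 7.25
tool_pos: [0.4196, 0.3583, 0.3072]
tool_rot: [0.001, 0.598, 0.802, 0.002]
contact_force: [0.2, 1.1, 0.0]
gripper_width: -0.001
```

```bash
python3 - <<'E'
from h import *
for i in range(2): look(["pointer_tip","gauge_mark","slide_jaw"],("wrist","side","top"),"d")
plan(-15,0,68)
w=cv2.imread("pics/d_wrist.png")[190:310,90:340]; s=cv2.imread("pics/d_side.png")[150:250,180:320];t=cv2.imread("pics/d_top.png")[155:245,190:310]
r=lambda i,h:cv2.resize(i,(h*i.shape[1]//i.shape[0],h),interpolation=cv2.INTER_CUBIC)
b=np.hstack([r(s,280),r(t,280)]); w=r(w,300)
o=np.zeros((580,800,3),np.uint8);o[:300,:w.shape[1]]=w;o[300:,:b.shape[1]]=b[:,:800];cv2.imwrite("pics/d2.png",o)
E
```

```text
wrist slide_jaw 0.17 [445.5 330.5  -0.6]
side pointer_tip 0.56 [397.  246.6  33.7]
side gauge_mark 0.66 [408.1 238.4  31.5]
side gauge_mark 0.6 [487.4 190.3   8.6]
side slide_jaw 0.73 [4.632e+02 2.670e+02 3.000e-01]
top pointer_tip 0.61 [399.  247.5  32.7]
top gauge_mark 0.48 [402.4 239.1  33.6]
top slide_jaw 0.6 [465.6 264.4  -1.7]
side pointer_tip 0.7 [400.9 244.8  33.8]
side gauge_mark 0.72 [407.9 237.2  32.4]
side gauge_mark 0.52 [422.  524.6   1.6]
side slide_jaw 0.85 [464.2 269.    0.9]
top pointer_tip 0.76 [403.7 248.4  28.9]
top gauge_mark 0.46 [421.1 527.7   0.7]
top gauge_mark 0.43 [401.2 239.1  33.7]
top slide_jaw 0.83 [462.7 261.8  -2.2]
t 8.45 tool [420.  357.2 304.4] z [-0.  0. -1.] off [-29.7   0.2  63.4] twist 0.003 F [-0.1  0.4 -0.1] grip 0.0 j6 0.28
```

View pics/d2.png

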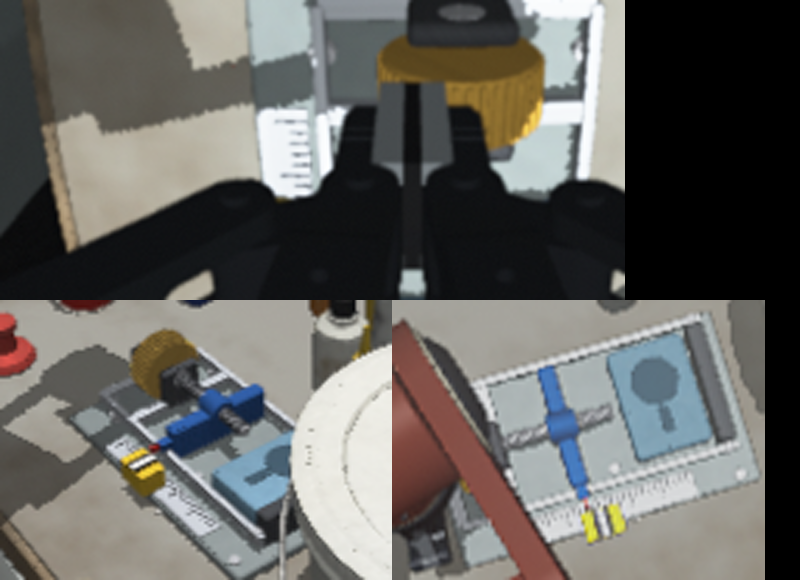

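Rolled about 15 mm so far. From the crops, the pointer is short of the band by around 7–8 mm (top crop: pointer at (585,497), band at (604,522)). I'll move the wrist camera to see both clearly.

Call:
{"fn": "play_rows", "kwargs": {
  "increments": [
    {"offset": [-25,-2,0],"twist": 0,"grip": 0},
    {"offset": [-50,-4,0],"twist": 0,"grip": 0},
    {"offset": [-80,-5,0],"twist": 0,"grip": 0},
    {"offset": [-80,-5,0],"twist": 0,"grip": 0},
    {"offset": [-80,-5,0],"twist": 0,"grip": 0}
  ]
}}

```text
time: 8.87
tool_pos: [0.4382, 0.2781, 0.3045]
tool_rot: [-0.0, 0.6, 0.8, 0.0]
contact_force: [-0.1, -0.1, 0.8]
gripper_width: 0.0
```

```bash
cat >> h.py <<'E'
def jy(w): 
    d=np.array(w)[:2]*1000-W; return -np.sin(YAW)*d[0]+np.cos(YAW)*d[1]
def wpix(u,v,z,C):
    T=np.array(C["T"]);d=np.array([u-C["cx"],v-C["cy"]])/C["fx"];r=np.hypot(*d)
    k=T[:3,:3]@np.array([*(d/r*np.sin(r)),np.cos(r)]);o=T[:3,3];return o+k*(z-o[2])/k[2]
E
python3 - <<'E'
from h import *
import pickle
manip.grab_frame("wrist"); manip.grab_frame("wrist")
C=manip.get_calibration("wrist");pickle.dump(C,open("e.pkl","wb"))
for i in range(2):
  o=look(["pointer_tip","gauge_mark"],("wrist",),"e")
  print({k:round(jy(v),1) for k,v in o.items()})
plan(-7.5,0,80)
w=cv2.imread("pics/e_wrist.png")[100:290,80:330];cv2.imwrite("pics/e2.png",cv2.resize(w,None,fx=3.0,fy=3.0,interpolation=cv2.INTER_CUBIC))
E
```

```text
wrist pointer_tip 0.82 [404.4 247.7  36.4]
wrist pointer_tip 0.53 [407.5 240.4  28.6]
wrist gauge_mark 0.6 [403.2 238.9  32.9]
{('wrist', 'pointer_tip'): np.float64(-71.0), ('wrist', 'gauge_mark'): np.float64(-79.2)}
wrist pointer_tip 0.61 [404.  248.4  34.8]
wrist gauge_mark 0.88 [406.3 239.1  29.5]
{('wrist', 'pointer_tip'): np.float64(-70.3), ('wrist', 'gauge_mark'): np.float64(-79.8)}
t 9.27 tool [437.7 279.6 304.4] z [-0.  0. -1.] off [49.7 12.8 51.4] twist 0.004 F [ 0.6 -0.4 -0.6] grip -0.0 j6 0.14
```

View pics/e2.png

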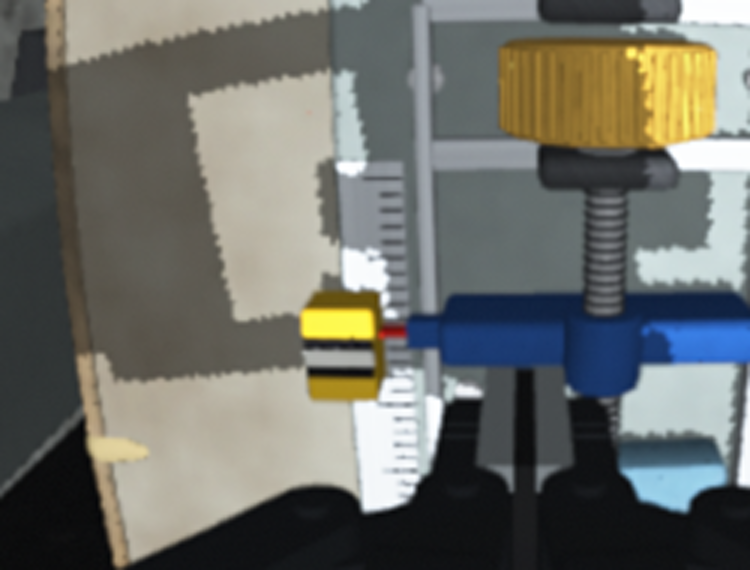

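The crop shows the pointer tip at (384,331) and the white band spanning rows 349–371, with its middle at (378,359) on the clip's edge. The pointer is still in the yellow zone before the band.

```bash
python3 - <<'E'
from h import *
import pickle
C=pickle.load(open("e.pkl","rb"))
f=lambda u,v,z:wpix(80+u/3,100+v/3,z,C)
for n,u,v in(("ptr",384,331),("mid",380,359),("b0",380,349),("b1",380,370)):
  print(n,[round(jy(f(u,v,z)),1) for z in(.031,.034,.037)],(f(u,v,.034)*1000).round(1))
E
```

```text
ptr [np.float64(-73.1), np.float64(-71.9), np.float64(-70.7)] [405.8 247.2  34. ]
mid [np.float64(-82.0), np.float64(-80.8), np.float64(-79.5)] [406.7 238.3  34. ]
b0 [np.float64(-78.8), np.float64(-77.6), np.float64(-76.3)] [406.  241.4  34. ]
b1 [np.float64(-85.6), np.float64(-84.3), np.float64(-83.0)] [407.5 234.8  34. ]
```

Remaining travel is about 8 mm. I'll do a 26 mm stroke, then look again from the same place.

Call:
{"fn": "play_rows", "kwargs": {
  "increments": [
    {"offset": [25,4,0],"twist": 0,"grip": 0},
    {"offset": [50,7,0],"twist": 0,"grip": 0},
    {"offset": [50,7,20],"twist": 0,"grip": 0},
    {"offset": [50,7,45],"twist": 0,"grip": 0},
    {"offset": [50,7,54],"twist": 0,"grip": 0}
  ]
}}

```text
time: 9.68
tool_pos: [0.4291, 0.3291, 0.2472]
tool_rot: [-0.001, 0.598, 0.801, -0.002]
contact_force: [-0.0, -0.5, -1.4]
gripper_width: 0.001
```

Call:
{"fn": "play_rows", "kwargs": {
  "increments": [
    {"offset": [0,0,3],"twist": 0,"grip": 0},
    {"offset": [0,0,6],"twist": 0,"grip": 0},
    {"offset": [0,0,8],"twist": 0,"grip": 0},
    {"offset": [0,0,10],"twist": 0,"grip": 0},
    {"offset": [0,0,10],"twist": 0,"grip": 0}
  ]
}}

```text
time: 10.1
tool_pos: [0.431, 0.3293, 0.242]
tool_rot: [0.0, 0.599, 0.801, 0.001]
contact_force: [-2.1, 1.5, 4.1]
gripper_width: -0.001
```

Call:
{"fn": "play_rows", "kwargs": {
  "increments": [
    {"offset": [0,3,0],"twist": 0,"grip": 0},
    {"offset": [0,7,0],"twist": 0,"grip": 0},
    {"offset": [0,11,0],"twist": 0,"grip": 0},
    {"offset": [0,15,0],"twist": 0,"grip": 0},
    {"offset": [0,19,0],"twist": 0,"grip": 0}
  ]
}}

```text
time: 10.52
tool_pos: [0.4497, 0.335, 0.2425]
tool_rot: [0.0, 0.599, 0.801, 0.002]
contact_force: [-1.6, 2.0, 4.9]
gripper_width: 0.002
```

Call:
{"fn": "play_rows", "kwargs": {
  "increments": [
    {"offset": [0,4,0],"twist": 0,"grip": 0},
    {"offset": [0,7,0],"twist": 0,"grip": 0},
    {"offset": [0,7,0],"twist": 0,"grip": 0},
    {"offset": [0,7,-5],"twist": 0,"grip": 0},
    {"offset": [0,7,-20],"twist": 0,"grip": 0}
  ]
}}

```text
time: 10.93
tool_pos: [0.4542, 0.3354, 0.2577]
tool_rot: [-0.001, 0.599, 0.801, -0.003]
contact_force: [-0.3, 0.8, -0.4]
gripper_width: 0.001
```

Call:
{"fn": "play_rows", "kwargs": {
  "increments": [
    {"offset": [0,-10,-25],"twist": 0,"grip": 0},
    {"offset": [-10,-33,-44],"twist": 0,"grip": 0},
    {"offset": [-30,-33,-44],"twist": 0,"grip": 0},
    {"offset": [-50,-33,-44],"twist": 0,"grip": 0},
    {"offset": [-50,-33,-44],"twist": 0,"grip": 0}
  ]
}}

```text
time: 11.35
tool_pos: [0.4377, 0.2767, 0.304]
tool_rot: [0.001, 0.6, 0.8, -0.001]
contact_force: [1.0, -0.2, 0.3]
gripper_width: -0.004
```

```bash
python3 - <<'E'
from h import *
import pickle
manip.grab_frame("wrist"); manip.grab_frame("wrist")
C=manip.get_calibration("wrist");pickle.dump(C,open("f.pkl","wb"))
for i in range(2):
  o=look(["pointer_tip","gauge_mark"],("wrist",),"f")
  print({k:round(jy(v),1) for k,v in o.items()})
plan(0,0,80)
w=cv2.imread("pics/f_wrist.png")[170:250,150:250];cv2.imwrite("pics/f2.png",cv2.resize(w,None,fx=7.0,fy=7.0,interpolation=cv2.INTER_CUBIC))
E
```

```text
wrist gauge_mark 0.73 [403.  238.4  30.5]
wrist gauge_mark 0.65 [444.4 331.2  44.7]
{('wrist', 'gauge_mark'): np.float64(-79.6)}
wrist pointer_tip 0.96 [405.5 238.1  34.4]
wrist gauge_mark 0.87 [405.  237.5  32.1]
{('wrist', 'pointer_tip'): np.float64(-80.5), ('wrist', 'gauge_mark'): np.float64(-81.0)}
t 11.75 tool [437.7 279.5 304.1] z [-0.001 -0.    -1.   ] off [49.8 20.3 51. ] twist 0.003 F [-0.3 -0.5 -0. ] grip -0.0 j6 0.14
```

View pics/f2.png

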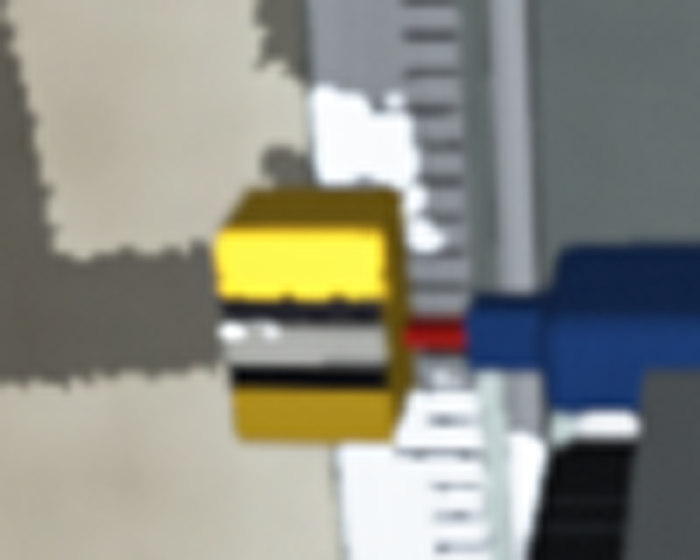

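The pointer, at row 335, lies within the white band (rows 322–364, middle 343), perhaps about 1 mm short, but parallax matters here. I'll look from straight above it.

```bash
python3 - <<'E'
from h import *
import pickle
C=pickle.load(open("f.pkl","rb"));T=np.array(C["T"])
print("cam jy",jy(T[:3,3]),(T[:3,3]*1000).round(),T[:3,2].round(3),C["fx"])
f=lambda u,v,z:wpix(150+u/7,170+v/7,z,C)
for n,u,v in(("ptr",408,335),("mid",388,343)):
  print(n,[round(jy(f(u,v,z)),1) for z in(.030,.034,.038)])
E
```

```text
cam jy 19.548957450827622 [418. 346. 273.] [ 0.077 -0.268 -0.96 ] 297.3186396354542
ptr [np.float64(-81.4), np.float64(-79.8), np.float64(-78.1)]
mid [np.float64(-82.6), np.float64(-80.9), np.float64(-79.2)]
```

Call:
{"fn": "play_rows", "kwargs": {
  "increments": [
    {"offset": [-6,5,0],"twist": -0.12,"grip": 0},
    {"offset": [-12,10,0],"twist": -0.24,"grip": 0},
    {"offset": [-18,15,0],"twist": -0.36,"grip": 0},
    {"offset": [-24,20,0],"twist": -0.48,"grip": 0},
    {"offset": [-30,26,0],"twist": -0.6,"grip": 0}
  ]
}}

```text
time: 12.17
tool_pos: [0.4714, 0.2578, 0.3042]
tool_rot: [-0.0, 0.332, 0.943, -0.0]
contact_force: [-0.1, 0.7, -0.0]
gripper_width: -0.002
```

Call:
{"fn": "play_rows", "kwargs": {
  "increments": [
    {"offset": [0,0,0],"twist": -0.12,"grip": 0},
    {"offset": [0,0,0],"twist": -0.24,"grip": 0},
    {"offset": [0,0,0],"twist": -0.36,"grip": 0},
    {"offset": [0,0,0],"twist": -0.48,"grip": 0},
    {"offset": [0,0,0],"twist": -0.6,"grip": 0}
  ]
}}

```text
time: 12.58
tool_pos: [0.4712, 0.2579, 0.3042]
tool_rot: [-0.0, 0.039, 0.999, -0.0]
contact_force: [0.4, -0.7, -0.5]
gripper_width: 0.002
```

Call:
{"fn": "play_rows", "kwargs": {
  "increments": [
    {"offset": [0,0,0],"twist": -0.12,"grip": 0},
    {"offset": [0,0,0],"twist": -0.24,"grip": 0},
    {"offset": [0,0,0],"twist": -0.37,"grip": 0},
    {"offset": [0,0,0],"twist": -0.37,"grip": 0},
    {"offset": [0,0,0],"twist": -0.37,"grip": 0}
  ]
}}

```text
time: 13.0
tool_pos: [0.4713, 0.2579, 0.3043]
tool_rot: [-0.0, -0.141, 0.99, -0.0]
contact_force: [-0.1, 0.4, -0.5]
gripper_width: 0.004
```

```bash
python3 - <<'E'
from h import *
import pickle
manip.grab_frame("wrist"); manip.grab_frame("wrist")
C=manip.get_calibration("wrist");pickle.dump(C,open("g.pkl","wb"));T=np.array(C["T"]);print("cam jy",jy(T[:3,3]),(T[:3,3]*1000).round())
o=look(["pointer_tip","gauge_mark"],("wrist",),"g")
print({k:round(jy(v),1) for k,v in o.items()})
plan(0,0,80)
k=T[:3,:3].T@(np.array([.406,.2385,.034])-T[:3,3]);th=np.arctan2(np.hypot(*k[:2]),k[2]);u,v=np.array([C["cx"],C["cy"]])+k[:2]/np.hypot(*k[:2])*th*C["fx"];print(u,v)
u0,v0=max(int(u)-50,0),max(int(v)-40,0);print(u0,v0)
w=cv2.imread("pics/g_wrist.png")[v0:v0+80,u0:u0+100];cv2.imwrite("pics/g2.png",cv2.resize(w,None,fx=7.0,fy=7.0,interpolation=cv2.INTER_CUBIC))
E
```

```text
cam jy -80.44299487015222 [404. 238. 274.]
wrist pointer_tip 0.84 [406.6 238.7  36.6]
wrist gauge_mark 0.66 [407.  238.1  29.6]
wrist gauge_mark 0.66 [444.9 332.8  41.6]
{('wrist', 'pointer_tip'): np.float64(-80.3), ('wrist', 'gauge_mark'): np.float64(-81.0)}
t 13.25 tool [471.3 257.6 304.4] z [-0. -0. -1.] off [ 5.9 80.3 51.4] twist -1.57 F [-0.  -0.4  0.8] grip 0.0 j6 -1.49
254.56786577876744 103.88444318138629
204 63
```

View pics/g2.png

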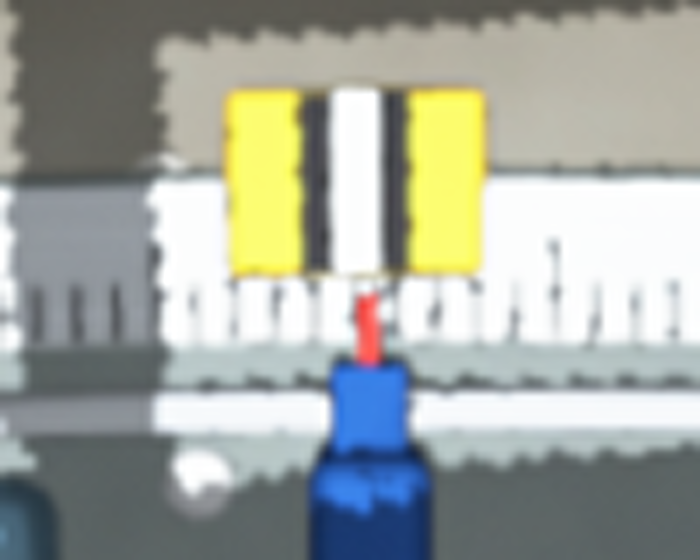

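Seen from straight above, the pointer tip (x≈368) is inside the white band (330–382, middle 356), but about 1.1 mm short of the middle. I'll make a small corrective stroke of about 4.5 mm. In this orientation jig +x is tool −x.

Call:
{"fn": "play_rows", "kwargs": {
  "increments": [
    {"offset": [2,20,0],"twist": 0,"grip": 0},
    {"offset": [4,50,0],"twist": 0,"grip": 0},
    {"offset": [8,80,0],"twist": 0,"grip": 0},
    {"offset": [8,80,20],"twist": 0,"grip": 0},
    {"offset": [8,80,50],"twist": 0,"grip": 0}
  ]
}}

```text
time: 13.67
tool_pos: [0.4419, 0.3343, 0.2579]
tool_rot: [0.004, -0.143, 0.99, 0.002]
contact_force: [1.3, -0.1, -1.1]
gripper_width: 0.004
```

Call:
{"fn": "play_rows", "kwargs": {
  "increments": [
    {"offset": [0,0,4],"twist": 0,"grip": 0},
    {"offset": [0,0,8],"twist": 0,"grip": 0},
    {"offset": [0,0,11],"twist": 0,"grip": 0},
    {"offset": [0,0,13],"twist": 0,"grip": 0},
    {"offset": [0,0,13],"twist": 0,"grip": 0}
  ]
}}

```text
time: 14.08
tool_pos: [0.4419, 0.3324, 0.2434]
tool_rot: [0.002, -0.142, 0.99, 0.001]
contact_force: [-1.3, 0.6, 4.3]
gripper_width: -0.0
```

Call:
{"fn": "play_rows", "kwargs": {
  "increments": [
    {"offset": [0,0,0],"twist": 0,"grip": 0},
    {"offset": [-1.5,0,0],"twist": 0,"grip": 0},
    {"offset": [-3,0,0],"twist": 0,"grip": 0},
    {"offset": [-4.5,0,0],"twist": 0,"grip": 0},
    {"offset": [-4.5,0,0],"twist": 0,"grip": 0}
  ]
}}

```text
time: 14.5
tool_pos: [0.446, 0.3338, 0.2426]
tool_rot: [0.001, -0.142, 0.99, 0.001]
contact_force: [-1.0, 2.2, 5.9]
gripper_width: 0.002
```

Call:
{"fn": "play_rows", "kwargs": {
  "increments": [
    {"offset": [-4.5,0,0],"twist": 0,"grip": 0},
    {"offset": [-4.5,0,-5],"twist": 0,"grip": 0},
    {"offset": [-4.5,0,-25],"twist": 0,"grip": 0},
    {"offset": [-4.5,0,-63],"twist": 0,"grip": 0},
    {"offset": [-4.5,0,-63],"twist": 0,"grip": 0}
  ]
}}

```text
time: 14.92
tool_pos: [0.4514, 0.3353, 0.3111]
tool_rot: [0.005, -0.143, 0.99, 0.001]
contact_force: [1.8, 1.1, 1.4]
gripper_width: 0.002
```

Call:
{"fn": "play_rows", "kwargs": {
  "increments": [
    {"offset": [-3,-25,0],"twist": 0,"grip": 0},
    {"offset": [-3,-55,0],"twist": 0,"grip": 0},
    {"offset": [-3,-80,0],"twist": 0,"grip": 0},
    {"offset": [-3,-80,0],"twist": 0,"grip": 0},
    {"offset": [-3,-80,0],"twist": 0,"grip": 0}
  ]
}}

```text
time: 15.33
tool_pos: [0.4753, 0.2576, 0.304]
tool_rot: [-0.0, -0.141, 0.99, -0.0]
contact_force: [0.7, 0.7, 0.2]
gripper_width: -0.001
```

```bash
python3 - <<'E'
from h import *
manip.grab_frame("wrist"); manip.grab_frame("wrist")
C=manip.get_calibration("wrist");print("cam jy",jy(np.array(C["T"])[:3,3]))
o=look(["pointer_tip","gauge_mark"],("wrist","side","top"),"i")
print({k:round(jy(v),1) for k,v in o.items()})
plan(0,0,80)
w=cv2.imread("pics/i_wrist.png")[63:143,204:304];cv2.imwrite("pics/i2.png",cv2.resize(w,None,fx=7.0,fy=7.0,interpolation=cv2.INTER_CUBIC))
E
```

```text
cam jy -80.60733670381741
wrist pointer_tip 0.57 [405.7 236.4  39.4]
wrist gauge_mark 0.96 [404.3 237.6  25.9]
wrist gauge_mark 0.41 [397.2 -21.9  -4.8]
side pointer_tip 0.6 [401.1 238.2  33.2]
side gauge_mark 0.48 [407.6 235.9  32.8]
top pointer_tip 0.47 [404.5 238.3  32. ]
top gauge_mark 0.68 [406.4 235.7  32.5]
top gauge_mark 0.58 [405.  239.3  37.4]
{('wrist', 'pointer_tip'): np.float64(-82.3), ('wrist', 'gauge_mark'): np.float64(-80.7), ('side', 'pointer_tip'): np.float64(-79.2), ('side', 'gauge_mark'): np.float64(-83.3), ('top', 'pointer_tip'): np.float64(-80.1), ('top', 'gauge_mark'): np.float64(-83.1)}
t 15.88 tool [475.  259.  304.4] z [-0. -0. -1.] off [ 9.8 80.  51.4] twist -1.569 F [ 0.8 -0.4 -0.6] grip 0.0 j6 -1.5
```

View pics/i2.png

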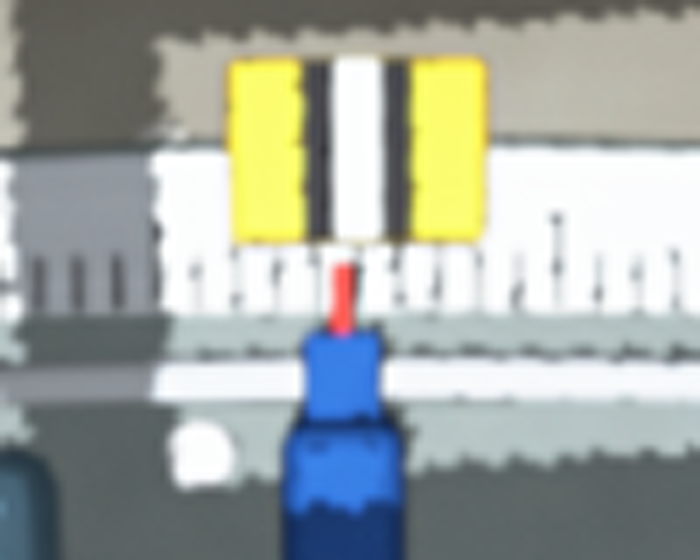

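The pointer is now at x≈344 against a band of 332–385 (middle 358). The quick lift dragged the wheel along, so it's 1.3 mm past. I'll roll back about 5 mm of rim, with a slow press and a slow lift.

Call:
{"fn": "play_rows", "kwargs": {
  "increments": [
    {"offset": [2,25,0],"twist": 0,"grip": 0},
    {"offset": [4,55,0],"twist": 0,"grip": 0},
    {"offset": [7,80,0],"twist": 0,"grip": 0},
    {"offset": [7,80,20],"twist": 0,"grip": 0},
    {"offset": [7,80,40],"twist": 0,"grip": 0}
  ]
}}

```text
time: 16.3
tool_pos: [0.4459, 0.3352, 0.2658]
tool_rot: [0.002, -0.144, 0.99, 0.001]
contact_force: [-0.7, 0.0, -0.7]
gripper_width: 0.001
```

Call:
{"fn": "play_rows", "kwargs": {
  "increments": [
    {"offset": [0,0,8],"twist": 0,"grip": 0},
    {"offset": [0,0,14],"twist": 0,"grip": 0},
    {"offset": [0,0,17],"twist": 0,"grip": 0},
    {"offset": [0,0,18],"twist": 0,"grip": 0},
    {"offset": [0,0,18],"twist": 0,"grip": 0}
  ]
}}

```text
time: 16.72
tool_pos: [0.4463, 0.3334, 0.247]
tool_rot: [0.0, -0.142, 0.99, 0.0]
contact_force: [0.4, -0.6, 0.4]
gripper_width: 0.002
```

Call:
{"fn": "play_rows", "kwargs": {
  "increments": [
    {"offset": [0,0,1],"twist": 0,"grip": 0},
    {"offset": [0,0,2],"twist": 0,"grip": 0},
    {"offset": [0,0,3],"twist": 0,"grip": 0},
    {"offset": [0,0,4],"twist": 0,"grip": 0},
    {"offset": [0,0,5],"twist": 0,"grip": 0}
  ]
}}

```text
time: 17.13
tool_pos: [0.4462, 0.3339, 0.2426]
tool_rot: [0.001, -0.143, 0.99, 0.001]
contact_force: [-1.2, 2.2, 5.4]
gripper_width: -0.002
```

Call:
{"fn": "play_rows", "kwargs": {
  "increments": [
    {"offset": [0,0,0],"twist": 0,"grip": 0},
    {"offset": [1.5,0,0],"twist": 0,"grip": 0},
    {"offset": [3,0,0],"twist": 0,"grip": 0},
    {"offset": [4.5,0,0],"twist": 0,"grip": 0},
    {"offset": [5.3,0,0],"twist": 0,"grip": 0}
  ]
}}

```text
time: 17.55
tool_pos: [0.4412, 0.3325, 0.2427]
tool_rot: [0.001, -0.143, 0.99, 0.001]
contact_force: [0.2, 1.8, 4.9]
gripper_width: -0.001
```

Call:
{"fn": "play_rows", "kwargs": {
  "increments": [
    {"offset": [0,0,0],"twist": 0,"grip": 0},
    {"offset": [0,0,0],"twist": 0,"grip": 0},
    {"offset": [0,0,-0.7],"twist": 0,"grip": 0},
    {"offset": [0,0,-1.4],"twist": 0,"grip": 0},
    {"offset": [0,0,-2.1],"twist": 0,"grip": 0}
  ]
}}

```text
time: 17.97
tool_pos: [0.4409, 0.3322, 0.2439]
tool_rot: [0.0, -0.143, 0.99, 0.0]
contact_force: [0.4, 0.9, 3.9]
gripper_width: 0.002
```

Call:
{"fn": "play_rows", "kwargs": {
  "increments": [
    {"offset": [0,0,-0.7],"twist": 0,"grip": 0},
    {"offset": [0,0,-1.4],"twist": 0,"grip": 0},
    {"offset": [0,0,-2.1],"twist": 0,"grip": 0},
    {"offset": [0,0,-4],"twist": 0,"grip": 0},
    {"offset": [0,0,-8],"twist": 0,"grip": 0}
  ]
}}

```text
time: 18.38
tool_pos: [0.4401, 0.3314, 0.2501]
tool_rot: [-0.002, -0.143, 0.99, -0.001]
contact_force: [0.3, -0.8, 0.8]
gripper_width: -0.002
```

Call:
{"fn": "play_rows", "kwargs": {
  "increments": [
    {"offset": [0,0,-15],"twist": 0,"grip": 0},
    {"offset": [0,0,-35],"twist": 0,"grip": 0},
    {"offset": [0,0,-53],"twist": 0,"grip": 0},
    {"offset": [-6,-40,-53],"twist": 0,"grip": 0},
    {"offset": [-12,-80,-53],"twist": 0,"grip": 0}
  ]
}}

```text
time: 18.8
tool_pos: [0.4748, 0.259, 0.3062]
tool_rot: [0.001, -0.145, 0.989, -0.0]
contact_force: [0.8, -0.6, -0.9]
gripper_width: -0.003
```

```bash
python3 - <<'E'
from h import *
for _ in range(6): manip.grab_frame("wrist")
C=manip.get_calibration("wrist");print("cam jy",jy(np.array(C["T"])[:3,3]))
o=look(["pointer_tip","gauge_mark"],("wrist",),"k")
plan(0,0,80)
w=cv2.imread("pics/k_wrist.png")[63:143,204:304];cv2.imwrite("pics/k2.png",cv2.resize(w,None,fx=7.0,fy=7.0,interpolation=cv2.INTER_CUBIC))
E
```

```text
cam jy -80.4064640372666
wrist pointer_tip 0.71 [405.6 238.4  34.6]
wrist pointer_tip 0.23 [487.2 190.5  12.8]
wrist gauge_mark 0.66 [402.2 236.   31.1]
t 19.25 tool [474.3 259.4 304.2] z [-0.001 -0.    -1.   ] off [ 9.1 79.4 51.2] twist -1.568 F [-0.1  0.9 -0.5] grip 0.0 j6 -1.5
```

View pics/k2.png

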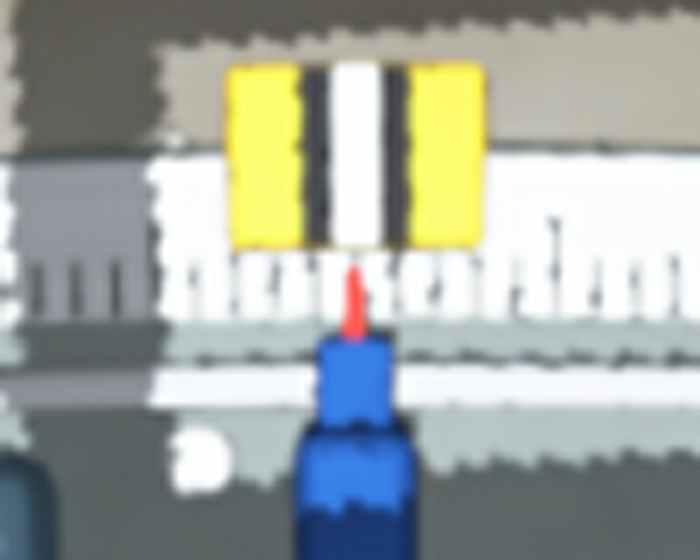

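The pointer tip (x≈355) now stands in the middle of the white band (330–383, middle 357). Next I'll raise the hand clear and hand in.

Call:
{"fn": "play_rows", "kwargs": {
  "increments": [
    {"offset": [0,0,-20],"twist": 0,"grip": 0},
    {"offset": [0,0,-45],"twist": 0,"grip": 0},
    {"offset": [0,0,-70],"twist": 0,"grip": 0},
    {"offset": [0,0,-80],"twist": 0,"grip": 0},
    {"offset": [0,0,-80],"twist": 0,"grip": 0}
  ]
}}

```text
time: 19.67
tool_pos: [0.4753, 0.2595, 0.388]
tool_rot: [0.003, -0.143, 0.99, 0.001]
contact_force: [0.2, 0.4, 0.6]
gripper_width: -0.001
```

```bash
python3 -c "
from h import *
plan(); print(manip.job_done())"
```

```text
t 19.67 tool [475.3 259.5 388. ] z [ 0.006  0.002 -1.   ] off [ 10.8  79.6 115. ] twist -1.568 F [0.2 0.4 0.6] grip -0.0 j6 -1.5
the job is handed in; nothing more can be done
None
```

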